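# Square up a drill stack of circuit-board panels and weigh it down

### The job

Tap the open edges of the stack of five plates, without lifting or tipping any of them, until all five sit flush against both yellow fences of the squaring stand with their edges aligned. Only then stand the brass weight gently upright in the middle of the stack, leave the stack square, and let go; leave everything else on the bench where it is.

Things in the scene. Friction and masses are not known exactly. Their poses are not given: they have to be found in the camera images.
- stand_home (a point): Squaring stand, fixed to the bench: dark steel block with two yellow fences. The point is on the block's top face, 24 mm above the blue mat (mat top: world z = 2 mm), under where the centre of the squared stack belongs. Its x points away from fence_x, y towards fence_y. The block reaches only to x = +33 and y = -45 mm, so the squared stack overhangs it on the two open sides (+x, -y), free below.
- fence_x (a point): Middle of the inner face of the yellow fence on the stand's -x side (45 mm from stand_home along its x, 15 mm above it). The face is a plane across the stand's x axis, spans y -60 to +60 mm, 8 mm thick; its top is 30 mm above stand_home, 5 mm above the stack.
- fence_y (a point): Middle of the inner face of the yellow fence on the stand's +y side (60 mm from stand_home along its y, 15 mm above it). The face is a plane across the stand's y axis, spans x -45 to +35 mm, 8 mm thick, same height as fence_x.
- plate1_center (a point): Centre (half-way up) of layer 1 from the bottom: brown hardboard backing board, 90 (x) x 120 (y) x 5 mm, all five the same size, loose, 50 to 200 g. When square its x and y coincide with stand_home's and its axes are parallel to it; its centre is then 2.5 mm above stand_home. At the start each is 8 to 26 mm from each fence-flush position and turned by up to 0.1 rad.
- plate2_center (a point): Centre (half-way up) of layer 2 from the bottom: green circuit-board panel, 90 (x) x 120 (y) x 5 mm, all five the same size, loose, 50 to 200 g. When square its x and y coincide with stand_home's and its axes are parallel to it; its centre is then 7.5 mm above stand_home. At the start each is 8 to 26 mm from each fence-flush position and turned by up to 0.1 rad.
- plate3_center (a point): Centre (half-way up) of layer 3 from the bottom: copper-clad panel, 90 (x) x 120 (y) x 5 mm, all five the same size, loose, 50 to 200 g. When square its x and y coincide with stand_home's and its axes are parallel to it; its centre is then 12.5 mm above stand_home. At the start each is 8 to 26 mm from each fence-flush position and turned by up to 0.1 rad.
- plate4_center (a point): Centre (half-way up) of layer 4 from the bottom: second green circuit-board panel, 90 (x) x 120 (y) x 5 mm, all five the same size, loose, 50 to 200 g. When square its x and y coincide with stand_home's and its axes are parallel to it; its centre is then 17.5 mm above stand_home. At the start each is 8 to 26 mm from each fence-flush position and turned by up to 0.1 rad.
- plate5_center (a point): Centre (half-way up) of layer 5 from the bottom: aluminium entry plate, 90 (x) x 120 (y) x 5 mm, all five the same size, loose, 50 to 200 g. When square its x and y coincide with stand_home's and its axes are parallel to it; its centre is then 22.5 mm above stand_home. At the start each is 8 to 26 mm from each fence-flush position and turned by up to 0.1 rad.
- weight_center (a point): Centre (half-way up, 30 mm above its underside) of the brass hold-down weight, 0.35 to 0.6 kg: a disc 54 mm across and 24 mm high with a round grip knob 22 mm across rising from it to 60 mm. It stands on the mat, apart from the stand, at one of three places shared with a jar and a solder spool.
- flux_a: Bystander, loose on the mat, not to be disturbed: small amber flux bottle, 30 mm across, 68 mm tall, on the mat off the stand's (+x, -y) or (-x, -y) corner, about 105 mm and 125 to 140 mm from stand_home along its x and y. Origin at its underside, at the centre.
- flux_b: Bystander, loose on the mat, not to be disturbed: tall white cleaner bottle, 40 mm across, 150 mm tall, at the other of the amber bottle's two places; keep the gripper clear of it. Origin at its underside, at the centre.
- jar: Bystander, loose on the mat, not to be disturbed: jar, 60 mm across, 60 mm tall. Origin at its underside, at the centre.
- spool: Bystander, loose on the mat, not to be disturbed: solder spool, 54 mm across, 40 mm tall. Origin at its underside, at the centre.
- tweezers: Bystander, loose on the mat, not to be disturbed: dark tweezers, 120 mm long, 10 mm tall. Origin at its underside, at the centre.
- tweezers_b: Bystander, loose on the mat, not to be disturbed: yellow tweezers, 120 mm long, 10 mm tall. Origin at its underside, at the centre.
- screwdriver: Bystander, loose on the mat, not to be disturbed: screwdriver, 160 mm long. Origin at its underside; it lies along its x axis.
Not all that is in view belongs to the job. Leave any pink or purple look-alike of the part that bears plate2_center alone.

How it is judged:
By the outcome, as a careful person would: the job done as asked, in the order asked, and still so for the second after the job is handed in, with the robot touching nothing.
It also fails if it takes over 72 s, if anything falls off the work surface, if the arm or the gripper's body presses on something with over 40 N, if the wrist force passes 120 N, or if a joint passes its speed limit or range.

### The arm

A 6-joint arm with a two-finger parallel gripper is mounted at the origin on the work surface. World frame = base frame: x ahead of the robot, y to its left, z up, the work surface at z = 0. Lengths are in m, angles in degrees, forces in N, time in s.
With the tool pointing down it reaches from about 0.3 to 0.75 m from the base axis. Payload 8.5 kg.
Tool frame: the origin (TCP) lies on the centre line of the jaws, within the pads' length; the fingertips stand 14 mm ahead of it and the grasp point (between the pads) lies 5 mm behind it; z points along the fingers, x is the direction in which the jaws open and shut, and the axes are right-handed (so a half turn about z gives the same grasp; the last joint's range is limited). The gripper opens to 85 mm and grips with 20 to 120 N. Pads are 22 mm wide; open, the fingers measure 114 mm over their backs; the gripper's body (76 mm by 85 mm) begins 54 mm behind the grasp point. The pads swing forward as they close: fully open they stand 13 mm farther back than shut.
Start: joints at [61.232, 21.807, 74.336, -0, 83.858, -12.336], TCP at [0.156, 0.528, 0.245] pointing down, gripper open.
Joint ranges: [-178.18, 178.18], [-50.72, 133.34], [12.68, 142.11], [-81.47, 261.47], [9.98, 163.14], [-165.26, 165.26]. Speed limits (degrees/s): [136.94, 136.94, 180, 180, 180, 180].

### API

Orientations are given as a 3x3 rotation matrix whose columns are the frame's x, y, z axes.
In Python, from rig import * gives the robot as it stands.
- The arm moves only by the shell command python3 -m crank 'ROWS' [FORCE]. ROWS is JSON, one flat list of numbers, 7 for each row, row after row: the turn, a rotation vector about the world's x, y, z in rad, then the shift along the world's x, y, z in m, then the opening in per cent of the stroke, from 0 (shut) to 100 (fully open). A call has 1 to 20 rows; each row shifts and turns the commanded pose from where the row before left it; what a row does not reach is not made up. A row lasts 1/10 s, in which the tool goes at most 50 mm and 8.59 degrees, less where a joint would pass 70% of its speed; a pose out of reach is approached as far as the arm can. A call is refused whole if a number of a shift passes 0.05 or a number of a turn 0.15, either way. A call with a gripper value outside its range is refused whole. The fingers move at their own pace and stop on an object; FORCE is the grip in N (left out, the last holds). Time passes only in rows, so rows that do not move let the fingers close. It gives the time, the measured TCP pose, the force and the opening at its end, in the units of the state.
- observe(): the state, without advancing time (a new reading comes with each control period).
- get_image(name): name is "side" or "top"; returns a dict with "frame" (384x512x3 uint8, red, green, blue), "fov_y" (degrees; the focal length in pixels is half the picture's height over the tangent of half this angle, whatever the lens; pixels are square), "cx", "cy" (the principal point, pixels), "world_to_cam" (4x4, takes a point from world to camera coordinates). Camera axes: x right, y up, looking along -z (the intrinsics and any distortion apply to the point x, -y, -z); pixel columns grow to the right and rows downward; lengths in m; the calibration is good to about 2 mm. A picture is of the moment at which its call begins. There is no depth.
- close_job(): hands the job in, once; it reports no verdict.
The state is a dict: "time_s": time; "q": joint angles; "qvel": joint speeds; "joint_efforts": joint torques, N m; "position": TCP position; "tool_rot": TCP orientation; "ft_force": force on the tool from outside, world axes, zero at the start; "wrist_torque": the same for the moment, N m; "grip_width": finger opening in m.
Only numpy, scipy, OpenCV 4.12 (cv2) and the standard library are available. Lean on these libraries where they do the work, as an engineer would, in place of code of your own. Each camera call takes 0.05 s, during which the arm holds its last target. There are 200 camera calls.

## Working session

There is one attempt and no reset: what is moved stays moved. The work goes in short steps, Python scripts to look and compute and a shell command to move; the robot and the scene stay as the last step left them, time stands still between calls to the robot, and variables do not carry over. Pictures are saved under pics/ and viewed, about 8 in all and at most 12, crops included, and the job is handed in when it is done.

```bash
ls; mkdir -p pics; python3 - <<'E'
from rig import *
import cv2,numpy as np
np.set_printoptions(precision=4,suppress=True)
s=observe();print(s)
for n in("top","side"):
    g=get_image(n);cv2.imwrite(f"pics/{n}0.png",g["frame"][:,:,::-1])
    print({k:v for k,v in g.items() if k!="frame"})
E
```

```text
pics
{'time_s': 0.0, 'q': array([ 61.231 ,  21.8424,  74.3844,  -0.0001,  83.8575, -12.3357]), 'qvel': array([ 0.0776, -0.0377, -0.0814,  0.0493, -0.0838,  0.0318]), 'joint_efforts': array([ -0.0003, -44.8451, -23.1281,  -0.0002,   0.0047,  -0.    ]), 'position': array([0.1555, 0.5273, 0.2447]), 'tool_rot': array([[ 0.2829,  0.9591, -0.0007],
       [ 0.9591, -0.2829, -0.0013],
       [-0.0014, -0.0003, -1.    ]]), 'ft_force': array([-0.4359,  0.1067, -0.2648]), 'wrist_torque': array([ 0.0061,  0.0278, -0.0629]), 'grip_width': 0.08538000870623687}
{'fov_y': 45.183181801274145, 'cx': 253.68188986911707, 'cy': 190.2996326139895, 'world_to_cam': array([[ 0.0192, -0.9998,  0.0013, -0.0189],
       [ 0.9753,  0.019 ,  0.22  , -0.5433],
       [-0.22  , -0.003 ,  0.9755, -1.0281],
       [ 0.    ,  0.    ,  0.    ,  1.    ]])}
{'fov_y': 46.104926056124135, 'cx': 259.31420123167277, 'cy': 182.866610595956, 'world_to_cam': array([[ 0.8157,  0.5785,  0.0064, -0.4501],
       [-0.3732,  0.5177,  0.7699,  0.1681],
       [ 0.4421, -0.6304,  0.6381, -1.4313],
       [ 0.    ,  0.    ,  0.    ,  1.    ]])}
```

View pics/top0.png

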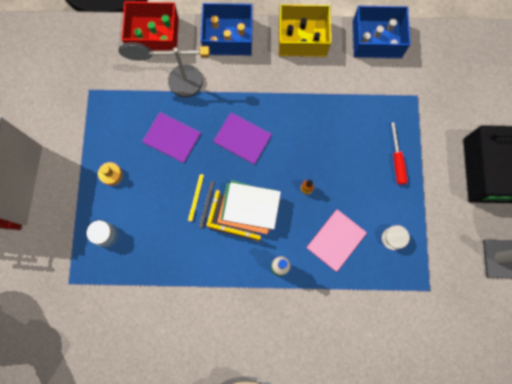

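View pics/side0.png

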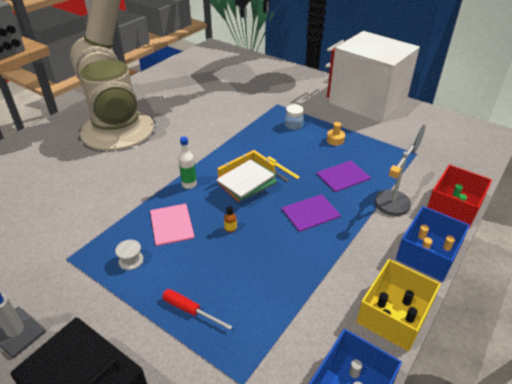

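The two views show the stand at top px (240,212), with fence_x along the bottom and fence_y on the left. Amber flux is at (307,186), white flux_b at (281,265).

Weight candidates: brass-coloured knobbed piece at top (110,173), white jar (100,233), white spool (396,237). I choose the brass one. The fence could be confused with the yellow tweezers at (195,198). The plate could be confused with the pink (338,240) and purple (172,137), (243,137) sheets, which I'll leave alone.

```bash
cat > h.py <<'E'
from rig import *
import cv2,numpy as np
np.set_printoptions(precision=4,suppress=True)
def grab(n): return get_image(n)
def ray(g,uv):
    f=192/np.tan(np.radians(g["fov_y"]/2)); W=g["world_to_cam"]; uv=np.atleast_2d(uv).astype(float)
    d=np.c_[(uv[:,0]-g["cx"])/f,-(uv[:,1]-g["cy"])/f,-np.ones(len(uv))]
    R=W[:3,:3]; return -R.T@W[:3,3], d@R
def onz(g,uv,z):
    o,d=ray(g,uv); return (o+d*((z-o[2])/d[:,2])[:,None])[:,:2]
def proj(g,P):
    f=192/np.tan(np.radians(g["fov_y"]/2)); W=g["world_to_cam"]; c=np.atleast_2d(P)@W[:3,:3].T+W[:3,3]
    return np.c_[g["cx"]+f*c[:,0]/-c[:,2],g["cy"]-f*c[:,1]/-c[:,2]]
def crop(g,x0,y0,w,h,k): return cv2.resize(g["frame"][y0:y0+h,x0:x0+w,::-1],None,fx=k,fy=k,interpolation=cv2.INTER_CUBIC)
E
python3 - <<'E'
from h import *
t=grab("top");s=grab("side")
a=crop(t,180,165,130,85,6)[:, :780]; b=crop(s,205,140,100,70,4); c=crop(t,85,150,50,70,4);c2=crop(s,310,110,50,70,4)
o=np.zeros((510+0,780,3),np.uint8); 
cv2.imwrite("pics/c1.png",a); cv2.imwrite("pics/c2.png",np.hstack([b,c,c2]))
for z in (.056,.026): print(onz(t,[[110,173],[225,210]],z))
# yellow mask of fences at top
hsv=cv2.cvtColor(t["frame"],cv2.COLOR_RGB2HSV); m=cv2.inRange(hsv,(18,120,120),(35,255,255))
n,l,st,ce=cv2.connectedComponentsWithStats(m)
for i in range(1,n):
    if st[i,4]>20: print(i,st[i],ce[i])
E
```

```text
[[0.5802 0.3356]
 [0.4958 0.058 ]]
[[0.588  0.3453]
 [0.5012 0.06  ]]
1 [ 279    4   53   52 1368] [304.4364  28.4715]
2 [213  16   5   8  32] [214.9688  19.3125]
5 [238  24   6   7  34] [240.6471  26.9118]
10 [224  31   6   7  33] [226.7879  33.7879]
15 [200  46   9  10  82] [204.1707  50.5   ]
18 [ 99 163  22  21 351] [109.4558 173.1311]
19 [189 175  14  46 175] [195.5771 197.6457]
21 [215 191   5   9  34] [216.9412 194.5882]
22 [207 202  14  28 175] [212.7771 217.8114]
25 [223 226  23  11 117] [234.5641 230.8803]
26 [248 233  13   7  56] [254.0357 236.1071]
```

View pics/c1.png

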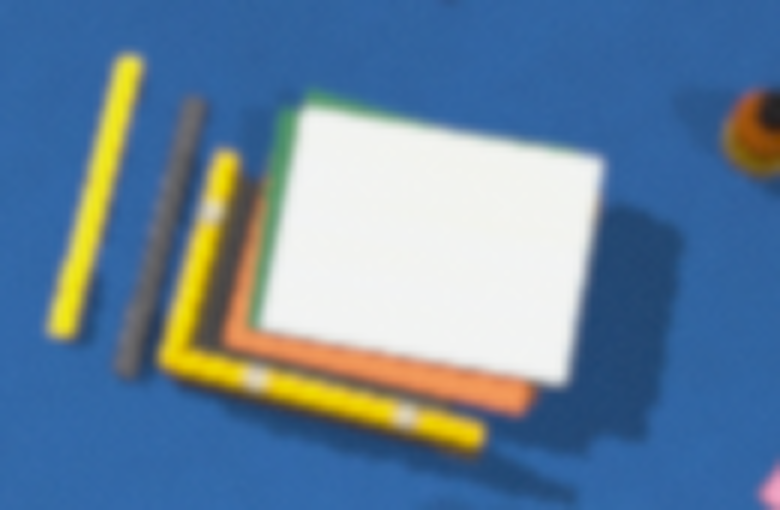

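View pics/c2.png

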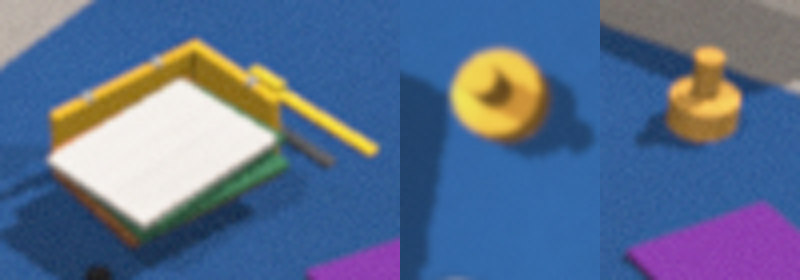

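The crops show the loose stack, with copper and green plates peeking out, between the yellow fences. The brass knobbed weight (top (110,173), side (336,135)) is confirmed, and both tweezers lie beyond fence_y. Next I fit the fence edges.

```bash
cat > fit.py <<'E'
from h import *
def edges(t,verbose=True):
    F=t["frame"].astype(float); y=cv2.GaussianBlur(np.minimum(F[...,0],F[...,1])-F[...,2],(0,0),.6)
    def scan(p0,p1,n,half):  # p0->p1 along edge, search across from inside to fence centre; level = half of max
        p0,p1=np.array(p0,float),np.array(p1,float); d=(p1-p0)/np.linalg.norm(p1-p0); nrm=np.array([-d[1],d[0]])
        out=[]
        for a in np.linspace(0,1,n):
            c=p0+a*(p1-p0); r=np.arange(-half,half+.01,.1); q=c+r[:,None]*nrm
            v=cv2.remap(y.astype(np.float32),q[:,0].astype(np.float32)[None],q[:,1].astype(np.float32)[None],cv2.INTER_LINEAR)[0]
            k=v.argmax(); 
            if v[k]<80: continue
            h=v[k]/2
            lo=[i for i in range(k) if v[i]<h]; hi=[i for i in range(k,len(v)) if v[i]<h]
            if lo and hi: out.append(np.r_[q[lo[-1]],q[hi[0]]])
        return np.array(out)
    o=np.array([180,165]);c=lambda x,yy:(np.array([x,yy])+.5)/6-.5+o
    A=scan(c(200,360),c(470,430),40,5)   # fence_x : normal = down
    B=scan(c(228,165),c(185,335),40,4)   # fence_y : normal = left
    return A,B
def line(P):
    vx,vy,x,yv=cv2.fitLine(P.astype(np.float32),cv2.DIST_HUBER,0,.01,.01).ravel(); return np.array([x,yv]),np.array([vx,vy])
if __name__=="__main__":
    t=grab("top"); A,B=edges(t)
    print(len(A),len(B),"width px",np.median(np.linalg.norm(A[:,2:]-A[:,:2],axis=1)),np.median(np.linalg.norm(B[:,2:]-B[:,:2],axis=1)))
    px,dx=line(onz(t,A[:,:2],.056)); py,dy=line(onz(t,B[:,:2],.056))
    pyo,dyo=line(onz(t,B[:,2:],.056))
    if dx[1]<0: dx=-dx
    if dy[0]<0: dy=-dy
    y1=np.degrees(np.arctan2(-dx[0],dx[1])); y2=np.degrees(np.arctan2(dy[1],dy[0]))
    k=np.linalg.solve(np.c_[dx,-dy],py-px); corner=px+k[0]*dx
    print("yaws",y1,y2,"corner",corner, "outer y yaw",dyo,pyo)
    yaw=np.radians((y1*.6+y2*.4)); X=np.array([np.cos(yaw),np.sin(yaw)]);Y=np.array([-X[1],X[0]])
    home=corner+45*1e-3*X-.060*Y; print("home",home,"X",X,"Y",Y)
    # check in side view
    s=grab("side"); im=crop(s,205,140,100,70,7)
    def P(a,b,z): return np.r_[home+a*X+b*Y,z]
    for g,x0,y0,w,h,n in ((s,205,140,100,70,"s"),(t,180,165,130,85,"t")):
        im=crop(g,x0,y0,w,h,4)
        for a,b in ((-45,60),(-45,-60),(35,60),(-53,-60),(35,68)):
            q=proj(g,P(a/1e3,b/1e3,.056))[0]; q=((q-[x0,y0]+.5)*4-.5).round().astype(int); cv2.drawMarker(im,tuple(map(int,q)),(255,0,255),cv2.MARKER_CROSS,10,1)
        cv2.imwrite(f"pics/f{n}.png",im)
    a=cv2.imread("pics/fs.png");b=cv2.imread("pics/ft.png");h=max(len(a),len(b))
    z=lambda i:np.vstack([i,np.zeros((h-len(i),i.shape[1],3),np.uint8)])
    o=np.hstack([z(a),z(b)]); print(o.shape); cv2.imwrite("pics/f.png",cv2.resize(o,(800,int(o.shape[0]*800/o.shape[1]))))
    # weight: disc blob both views
    for g,bx,zz in ((t,(95,155,125,190),.026),(s,(320,115,350,150),.014)):
        hsv=cv2.cvtColor(g["frame"],cv2.COLOR_RGB2HSV);m=cv2.inRange(hsv,(10,120,90),(35,255,255));x0,y0,x1,y1=bx;mm=np.zeros_like(m);mm[y0:y1,x0:x1]=m[y0:y1,x0:x1]
        ys,xs=np.nonzero(mm);print("weight px",xs.min(),xs.max(),ys.min(),ys.max(),xs.mean(),ys.mean(),onz(g,[[xs.mean(),ys.mean()]],zz))
E
python3 fit.py
```

```text
34 35 width px 4.299999999999969 3.999999999999997
yaws -13.475162 -13.012962 corner [0.4652 0.0894] outer y yaw [ 0.9744 -0.225 ] [0.5116 0.0883]
home [0.4952 0.0207] X [ 0.9732 -0.2299] Y [0.2299 0.9732]
(340, 920, 3)
weight px 99 121 163 184 109.79373368146214 173.48302872062663 [[0.5867 0.3457]]
weight px 327 344 122 144 335.6703296703297 134.56410256410257 [[0.5833 0.3631]]
```

View pics/f.png

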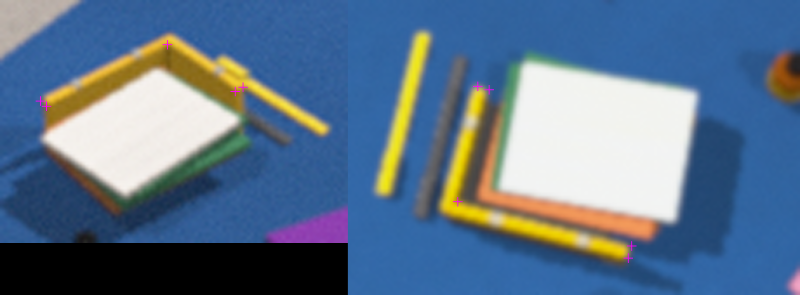

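Home is about (0.495, 0.021) with yaw -13.3°. The fence corner marks fit in both views. Now moving to the +x side, jaws along stand y, half open.

```bash
python3 -m crank '[0,0,0.054,0.027,-0.034,0,50, 0,0,0,0.027,-0.034,0,50, 0,0,0,0.027,-0.034,0,50, 0,0,0,0.027,-0.034,0,50, 0,0,0,0.027,-0.034,0,50, 0,0,0,0.027,-0.034,0,50, 0,0,0,0.027,-0.034,0,50, 0,0,0,0.027,-0.034,0,50, 0,0,0,0.027,-0.034,0,50, 0,0,0,0.027,-0.034,0,50, 0,0,0,0.027,-0.034,0,50, 0,0,0,0.027,-0.034,0,50, 0,0,0,0.027,-0.034,0,50, 0,0,0,0.027,-0.034,0,50, 0,0,0,0.027,-0.034,0,50, 0,0,0,0.027,-0.034,0,50, 0,0,0,0,0,0,50, 0,0,0,0,0,0,50]'
cat > st.py <<'E'
from h import *
H=np.array([.4952,.0207]);a=np.radians(-13.3);X=np.array([np.cos(a),np.sin(a)]);Y=np.array([-X[1],X[0]])
s=observe();d=s["position"][:2]-H;R=s["tool_rot"];f=s["ft_force"][:2]
print("t",s["time_s"],"stand mm",d@X*1e3,d@Y*1e3,"z",s["position"][2]*1e3,"toolx yaw",np.degrees(np.arctan2(R[1,0],R[0,0])),"tilt",R[:2,2],"fX,fY,fz",f@X,f@Y,s["ft_force"][2],"w",s["grip_width"])
E
python3 st.py
```

```text
time_s: 2.1
position: [0.5876, -0.017, 0.2447]
tool_rot: [[0.232, 0.973, -0.001], [0.973, -0.232, 0.0], [0.0, -0.001, -1.0]]
ft_force: [-0.1, 0.7, 0.7]
grip_width: 0.0428
t 2.1 stand mm 98.61918230319375 -15.44340514327118 z 244.7104968511871 toolx yaw 76.5878545791274 tilt [-0.0011  0.0004] fX,fY,fz -0.28968788243279964 0.621155371754301 0.7250799428747324 w 0.042825841842798376
```

```bash
python3 -m crank '[0,0,0,0,0,-0.045,50, 0,0,0,0,0,-0.045,50, 0,0,0,0,0,-0.045,50, 0,0,0,0,0,-0.04,50, 0,0,0,0,0,-0.03,50, 0,0,0,0,0,-0.01,50, 0,0,0,0,0,0,50]'
python3 st.py; python3 - <<'E'
from h import *
t=grab("top");s=grab("side")
a=crop(s,195,110,110,110,4);b=crop(t,200,130,90,110,4);cv2.imwrite("pics/g1.png",np.hstack([a,b]))
E
```

```text
time_s: 2.8
position: [0.587, -0.0156, 0.03]
tool_rot: [[0.23, 0.973, -0.002], [0.973, -0.23, 0.0], [0.0, -0.002, -1.0]]
ft_force: [0.1, 0.6, 0.8]
grip_width: 0.0425
t 2.8 stand mm 97.7117373588211 -14.212410200058256 z 30.03439260273435 toolx yaw 76.71886236230822 tilt [-0.0016  0.0005] fX,fY,fz 0.0008541874948877156 0.6152258813305231 0.8132703751636978 w 0.042478135455351805
```

View pics/g1.png

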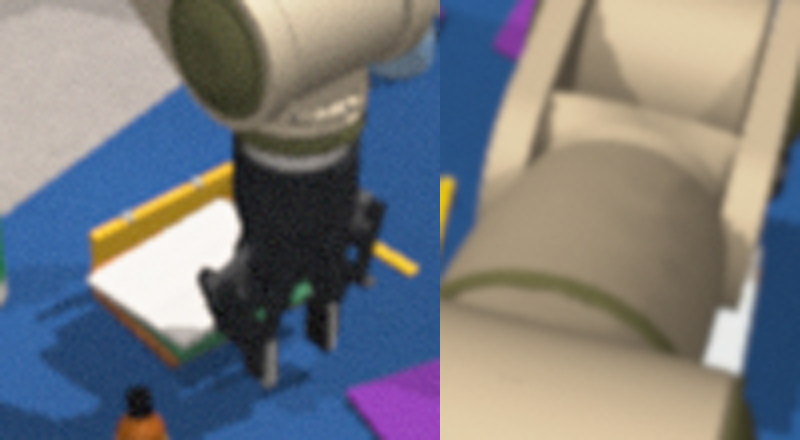

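The side view shows the fingertips at crop (265,385) and (328,348), below plate level and clear of the stack. I work out the tip height from them.

```bash
python3 - <<'E'
from h import *
s=grab("side")
H=np.array([.4952,.0207]);a=np.radians(-13.3);X=np.array([np.cos(a),np.sin(a)]);Y=np.array([-X[1],X[0]])
for y in (-14-27,-14+27):
  for x in (87,109):
    for z in (.005,.015,.025): print(y,x,z,((proj(s,np.r_[H+X*x/1e3+Y*y/1e3,z])[0]-[195,110]+.5)*4-.5).round(0))
E
```

```text
-41 87 0.005 [247. 389.]
-41 87 0.015 [247. 377.]
-41 87 0.025 [247. 366.]
-41 109 0.005 [270. 407.]
-41 109 0.015 [270. 395.]
-41 109 0.025 [270. 383.]
13 87 0.005 [309. 352.]
13 87 0.015 [310. 341.]
13 87 0.025 [310. 329.]
13 109 0.005 [332. 369.]
13 109 0.015 [333. 358.]
13 109 0.025 [333. 346.]
```

```bash
python3 -m crank '[0,0,0,0,0,-0.008,50, 0,0,0,-0.0068,0.0016,0,50, 0,0,0,-0.0029,0.0007,0,50, 0,0,0,-0.0029,0.0007,0,50, 0,0,0,-0.0029,0.0007,0,50, 0,0,0,-0.0029,0.0007,0,50, 0,0,0,-0.0029,0.0007,0,50, 0,0,0,-0.0029,0.0007,0,50, 0,0,0,-0.0029,0.0007,0,50, 0,0,0,-0.0029,0.0007,0,50, 0,0,0,-0.0029,0.0007,0,50]'
python3 st.py; python3 -m crank '[0,0,0,-0.0019,0.0005,0,50, 0,0,0,-0.001,0.0002,0,50, 0,0,0,-0.001,0.0002,0,50]'; python3 st.py
```

```text
time_s: 4.05
position: [0.5555, -0.0089, 0.0226]
tool_rot: [[0.231, 0.973, 0.003], [0.973, -0.231, -0.001], [-0.0, 0.003, -1.0]]
ft_force: [5.9, -1.6, -1.6]
grip_width: 0.0424
t 4.05 stand mm 65.5294160948032 -14.96060640769825 z 22.627684590894166 toolx yaw 76.65600522620842 tilt [ 0.0028 -0.0008] fX,fY,fz 6.085505748052395 -0.22909835975881898 -1.5822037218246288 w 0.04238706611334507
time_s: 4.35
position: [0.5517, -0.0081, 0.0226]
tool_rot: [[0.231, 0.973, 0.003], [0.973, -0.231, -0.001], [-0.0, 0.003, -1.0]]
ft_force: [5.0, -2.2, -1.6]
grip_width: 0.0425
t 4.35 stand mm 61.6401882558462 -15.028554326009893 z 22.59247686241954 toolx yaw 76.66522828362982 tilt [ 0.0028 -0.0009] fX,fY,fz 5.328017016665265 -1.014600259042176 -1.6490614837892852 w 0.0425332916145582
```

```bash
python3 -m crank '[0,0,0,-0.001,0.0002,0,50, 0,0,0,-0.001,0.0002,0,50, 0,0,0,-0.001,0.0002,0,50]' >/dev/null; python3 st.py;  python3 -m crank '[0,0,0,-0.001,0.0002,0,50, 0,0,0,-0.001,0.0002,0,50]' >/dev/null; python3 st.py;  python3 -m crank '[0,0,0,-0.001,0.0002,0,50]'>/dev/null; python3 st.py
```

```text
t 4.65 stand mm 58.63575989021785 -15.136848813655451 z 22.609515162371565 toolx yaw 76.66523832023474 tilt [ 0.0029 -0.0009] fX,fY,fz 5.800122052531014 -0.7529528357168425 -2.3153858670826843 w 0.042995097932427444
t 4.85 stand mm 56.764674916958874 -15.32562485717238 z 22.605116145909395 toolx yaw 76.67152075081731 tilt [ 0.0032 -0.0012] fX,fY,fz 8.565729364979118 -1.6660417937103276 -3.5184933666408997 w 0.04262643407999843
t 4.95 stand mm 56.516360571557016 -15.328369287736678 z 22.82136926535847 toolx yaw 76.66343184777996 tilt [ 0.0052 -0.0015] fX,fY,fz 12.30090467982296 -0.10810974222470891 -3.1843021055638046 w 0.04283600059706765
```

```bash
python3 -m crank '[0,0,0,-0.001,0.0002,0,50, 0,0,0,0,0,0,50]' >/dev/null; python3 st.py;  python3 -m crank '[0,0,0,0.0195,-0.0046,0,50, 0,0,0,0,0,0.05,50, 0,0,0,0,0,0.05,50, 0,0,-0.143,-0.0089,-0.007,0,50, 0,0,-0.143,-0.0089,-0.007,0,50, 0,0,-0.143,-0.0089,-0.007,0,50, 0,0,-0.143,-0.0089,-0.007,0,50, 0,0,-0.143,-0.0089,-0.007,0,50, 0,0,-0.143,-0.0089,-0.007,0,50, 0,0,-0.143,-0.0089,-0.007,0,50, 0,0,-0.143,-0.0089,-0.007,0,50, 0,0,-0.143,-0.0089,-0.007,0,50, 0,0,-0.143,-0.0089,-0.007,0,50, 0,0,-0.143,-0.0089,-0.007,0,50, 0,0,0,0,0,0,50, 0,0,0,0,0,0,50]'>/dev/null; python3 st.py
```

```text
t 5.15 stand mm 56.486700189413554 -15.335980622872675 z 23.233374158092857 toolx yaw 76.65793963284204 tilt [ 0.0076 -0.002 ] fX,fY,fz 12.727696088348944 0.1722071376867633 -1.6183879252536888 w 0.04273915271105921
t 6.75 stand mm -4.218116434154358 -112.37093720512003 z 122.33338107297918 toolx yaw -13.271497423284341 tilt [-0.0004  0.0003] fX,fY,fz -0.17720916745772175 -0.08283985857035538 0.06472860154538769 w 0.042480800994711236
```

```bash
python3 -m crank '[0,0,0,0.0039,-0.0009,-0.03,50, 0,0,0,0,0,-0.04,50, 0,0,0,0,0,-0.03,50, 0,0,0,0,0,0,50, 0,0,0,0.0014,0.0058,0,50, 0,0,0,0.001,0.0044,0,50, 0,0,0,0.0007,0.0029,0,50, 0,0,0,0.0007,0.0029,0,50, 0,0,0,0.0007,0.0029,0,50, 0,0,0,0.0007,0.0029,0,50, 0,0,0,0.0007,0.0029,0,50, 0,0,0,0.0007,0.0029,0,50, 0,0,0,0.0007,0.0029,0,50, 0,0,0,0.0007,0.0029,0,50]' >/dev/null; python3 st.py;  python3 -m crank '[0,0,0,0.0002,0.001,0,50, 0,0,0,0.0002,0.001,0,50]'>/dev/null; python3 st.py; python3 -m crank '[0,0,0,0.0002,0.001,0,50, 0,0,0,0.0002,0.001,0,50]'>/dev/null; python3 st.py
```

```text
t 8.15 stand mm 0.7799873917913231 -78.64153225075104 z 22.72297319670891 toolx yaw -13.476131119272203 tilt [ 0.0014 -0.0014] fX,fY,fz 0.2977895531148231 -5.883743972397082 2.65645366028653 w 0.04275567931299153
t 8.35 stand mm 0.7732263736132549 -76.91758044440493 z 22.691361386727497 toolx yaw -13.4582823696162 tilt [ 0.0014 -0.0019] fX,fY,fz 0.3585536416421799 -8.544817160426668 2.362704324184173 w 0.04275991725256618
t 8.55 stand mm 0.6903789167494756 -75.03295274027218 z 22.71077974695093 toolx yaw -13.46416433400455 tilt [ 0.0013 -0.002 ] fX,fY,fz 1.4489413209500632 -9.585840239039301 2.7492197298078302 w 0.04236509548877693
```

```bash
for i in 1 2; do :; done; python3 -m crank '[0,0,0,0.0002,0.001,0,50, 0,0,0,0.0002,0.001,0,50]'>/dev/null; python3 st.py; python3 -m crank '[0,0,0,0.0002,0.001,0,50]'>/dev/null; python3 st.py; python3 -m crank '[0,0,0,0.0002,0.001,0,50]'>/dev/null; python3 st.py
```

```text
t 8.75 stand mm 0.6010512701507195 -73.03172397375216 z 22.71132001359702 toolx yaw -13.454341242082485 tilt [ 0.0012 -0.0021] fX,fY,fz -0.7062831953188572 -9.26730187964697 3.2854870327548626 w 0.04256645169521872
t 8.85 stand mm 0.5712770019027289 -72.08460495073037 z 22.701089259056445 toolx yaw -13.453944534818481 tilt [ 0.0012 -0.0022] fX,fY,fz 0.6389967459972102 -10.658604826391096 2.030631869547932 w 0.04255737083815111
t 8.95 stand mm 0.5472934132836602 -71.05836698476038 z 22.727038040236025 toolx yaw -13.454438655672481 tilt [ 0.0013 -0.0022] fX,fY,fz 1.2428805922815263 -9.836958780111486 2.494819059534304 w 0.042783921316130055
```

```bash
python3 -m crank '[0,0,0,0.0002,0.001,0,50]'>/dev/null; python3 st.py; python3 -m crank '[0,0,0,0.0002,0.001,0,50]'>/dev/null; python3 st.py
```

```text
t 9.05 stand mm 0.514682814071786 -70.06320259992498 z 22.72605707245365 toolx yaw -13.451910125810809 tilt [ 0.0012 -0.0023] fX,fY,fz -0.07096704011333606 -10.614722337730784 2.5280646374643343 w 0.04303353076336961
t 9.15 stand mm 0.5726368718640884 -69.6300762642856 z 22.711741940150368 toolx yaw -13.40977423735188 tilt [ 0.001  -0.0035] fX,fY,fz -0.036042742671693946 -20.674465612902036 2.090156331677257 w 0.04264290246804088
```

```bash
python3 -m crank '[0,0,0,-0.0046,-0.0195,0,50, 0,0,0,0,0,0.05,50, 0,0,0,0,0,0.05,50, 0,0,0.143,0.0089,0.0063,0,50, 0,0,0.143,0.0089,0.0063,0,50, 0,0,0.143,0.0089,0.0063,0,50, 0,0,0.143,0.0089,0.0063,0,50, 0,0,0.143,0.0089,0.0063,0,50, 0,0,0.143,0.0089,0.0063,0,50, 0,0,0.143,0.0089,0.0063,0,50, 0,0,0.143,0.0089,0.0063,0,50, 0,0,0.143,0.0089,0.0063,0,50, 0,0,0.143,0.0089,0.0063,0,50, 0,0,0.143,0.0089,0.0063,0,50, 0,0,0,0,0,-0.03,50, 0,0,0,0,0,-0.04,50, 0,0,0,0,0,-0.03,50, 0,0,0,0,0,0,50]'>/dev/null; python3 st.py; python3 - <<'E'
from h import *
t=grab("top");s=grab("side")
a=crop(s,205,120,100,90,5);cv2.imwrite("pics/g2.png",a)
E
```

```text
t 10.95 stand mm 76.76227585630143 1.9990603781708254 z 18.87074144700295 toolx yaw 76.65357130200252 tilt [-0.0077  0.0018] fX,fY,fz -0.2926957276772338 0.40983725355079226 -0.08562636539692459 w 0.04225652443052087
```

View pics/g2.png

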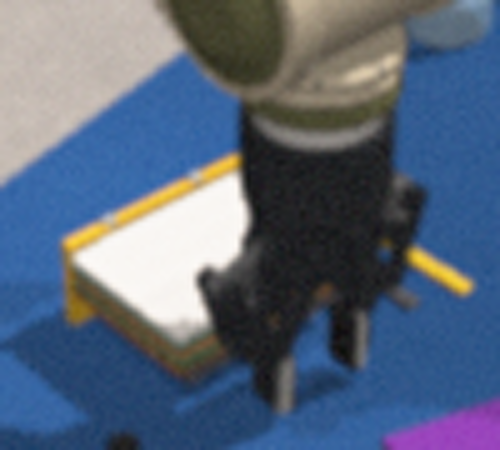

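The side view shows the stack now aligned and close to both fences. Next I correct the small tilt and repeat the +x tap.

```bash
python3 -m crank '[-0.0018,-0.0077,0,0,0,0.003,50, 0,0,0,-0.0058,0.0014,0,50, 0,0,0,-0.0058,0.0014,0,50, 0,0,0,-0.0029,0.0007,0,50, 0,0,0,-0.0019,0.0005,0,50]'>/dev/null; python3 st.py; python3 -m crank '[0,0,0,-0.001,0.0002,0,50, 0,0,0,-0.001,0.0002,0,50]'>/dev/null; python3 st.py
```

```text
t 11.55 stand mm 61.791260006415804 2.108591823844417 z 25.66756693552478 toolx yaw 76.66669777283926 tilt [ 0.008  -0.0019] fX,fY,fz 0.5492747759476839 0.47613915476086427 0.912677002389976 w 0.04303915298029739
t 11.75 stand mm 60.15332036412873 1.9991856208043473 z 25.348409429121194 toolx yaw 76.66207784841248 tilt [ 0.0078 -0.0018] fX,fY,fz -0.41727157545498533 0.048815622890748575 -0.1059876448805898 w 0.04271631563923573
```

```bash
python3 -m crank '[0.0018,0.0077,0,0,0,-0.003,50, 0,0,0,0,0,0,50, 0,0,0,0,0,0,50, 0,0,0,-0.001,0.0002,0,50]'>/dev/null; python3 st.py; python3 -m crank '[0,0,0,-0.001,0.0002,0,50]'>/dev/null; python3 st.py;  python3 -m crank '[0,0,0,-0.001,0.0002,0,50]'>/dev/null; python3 st.py; python3 -m crank '[0,0,0,-0.001,0.0002,0,50]'>/dev/null; python3 st.py
```

```text
t 12.15 stand mm 59.22229454376478 1.9559750317532623 z 22.237420409546477 toolx yaw 76.65728813019409 tilt [0.0001 0.    ] fX,fY,fz -0.7165292768941977 0.2933458953283714 0.4420829495960947 w 0.04269815343790299
t 12.25 stand mm 58.0292106409297 1.9190105645606463 z 22.314528646818367 toolx yaw 76.6614102433998 tilt [-0. -0.] fX,fY,fz -0.22667310027182608 -1.0880556957577336 0.4776520912475095 w 0.042785834350314356
t 12.35 stand mm 56.96357138828938 1.8867796786819746 z 22.33994674025804 toolx yaw 76.65814443828847 tilt [0. 0.] fX,fY,fz 0.8490913551916087 -0.3903996038909913 -0.6586730404328972 w 0.04251617956909803
t 12.45 stand mm 56.481559871634445 1.9028625599345292 z 22.470766726703722 toolx yaw 76.65910377041801 tilt [ 0.0015 -0.0002] fX,fY,fz 5.200398014558781 1.20287038600979 -1.1333383045630703 w 0.042741801526827765
```

```bash
python3 -m crank '[0,0,0,-0.001,0.0002,0,50, 0,0,0,0,0,0,50]'>/dev/null; python3 st.py; python3 -m crank '[0,0,0,0.0097,-0.0023,0,50, 0,0,0,0.0097,-0.0023,0,50, 0,0,0,0,0,0.05,50, 0,0,0,0,0,0.05,50, 0,0,0,0,0,0.05,50, 0,0,0,0.0015,0.0342,0,70, 0,0,0,0.0015,0.0342,0,70, 0,0,0,0.0015,0.0342,0,70, 0,0,0,0.0015,0.0342,0,70, 0,0,0,0.0015,0.0342,0,70, 0,0,0,0.0015,0.0342,0,70, 0,0,0,0.0015,0.0342,0,70, 0,0,0,0.0015,0.0342,0,70, 0,0,0,0,0,0,70, 0,0,0,0,0,0,70]'; python3 - <<'E'
from h import *
t=grab("top");s=grab("side")
cv2.imwrite("pics/g3.png",np.hstack([crop(s,215,140,80,80,5),crop(t,195,170,80,80,5)])); cv2.imwrite("pics/t3.png",t["frame"][:,:,::-1]); cv2.imwrite("pics/s3.png",s["frame"][:,:,::-1])
print(onz(t,[[107.3,169.6]],.062),onz(s,[[337,122.8]],.062),onz(t,[[110,173.6]],.024))
# disc mid in side: closest of plane through side-ray column & top ray
o,d=ray(t,[[107.3,169.6]]);o2,d2=ray(s,[[337,122.8]])
A=np.c_[d[0],-d2[0]];k=np.linalg.lstsq(A,o2-o,rcond=None)[0];print(o+k[0]*d[0],o2+k[1]*d2[0])
i=cv2.imread("pics/side0.png");j=cv2.imread("pics/top0.png")
cv2.imwrite("pics/w.png",np.hstack([cv2.resize(j[155:193,92:130],(380,380),interpolation=cv2.INTER_CUBIC),cv2.resize(i[112:150,317:355],(380,380),interpolation=cv2.INTER_CUBIC)]))
E
```

```text
t 12.65 stand mm 56.45210705286114 1.9624549111017073 z 22.768337693199275 toolx yaw 76.66325965024282 tilt [ 0.0039 -0.0006] fX,fY,fz 6.451921273593554 1.8668820131820778 -1.6573885055561983 w 0.0428617169502262
time_s: 14.15
position: [0.5806, 0.2791, 0.1719]
tool_rot: [[0.23, 0.973, -0.001], [0.973, -0.23, -0.0], [-0.001, -0.001, -1.0]]
ft_force: [0.8, -0.4, 0.0]
grip_width: 0.06
[[0.5869 0.3408]] [[0.5863 0.3544]] [[0.587  0.3459]]
[0.5857 0.3393 0.0664] [0.591  0.3436 0.0693]
```

View pics/g3.png

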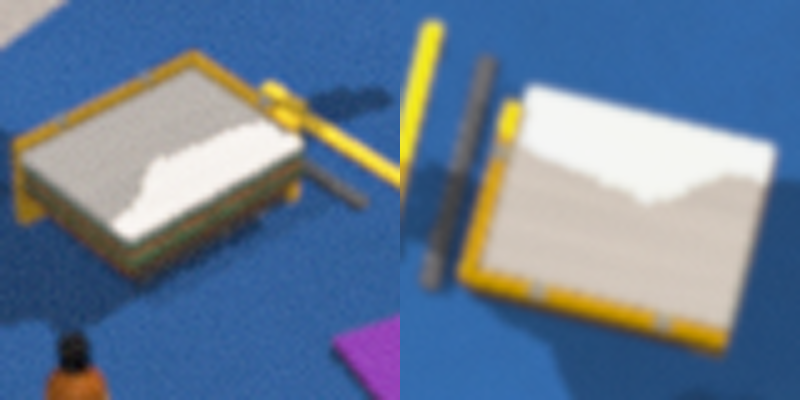

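View pics/w.png

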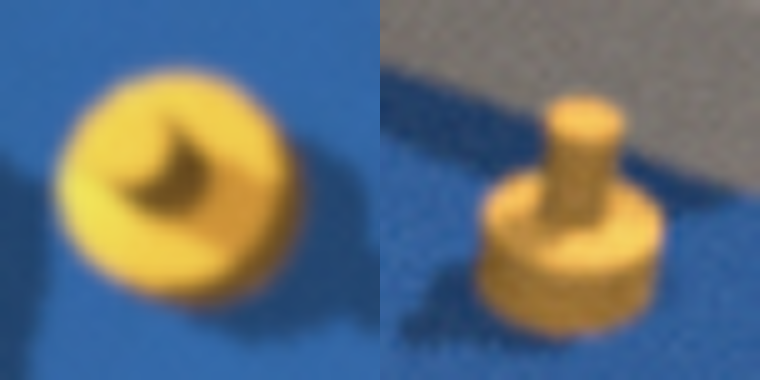

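The stack looks square in both views, with all layers aligned at side crop (130,250) and flush to both fences. In the weight crop the disc-top centre is at about (170,180) in the top view. In the side view the knob top is at (207,118) and the disc centre at (193,218).

```bash
python3 - <<'E'
from h import *
t=grab("top");s=grab("side")
print(onz(t,[[108.5,172.5]],.026),onz(t,[[105.6,169]],.062),onz(s,[[337.2,122.8+.3]],.062),onz(s,[[335.9,133.4]],.026))
for p in ([.588,.347],[.587,.350],[.585,.350]):
  print(p,[proj(g,[[*p,z]]).round(1) for g in(t,s) for z in(.026,.062)])
E
python3 st.py
```

```text
[[0.5892 0.3491]] [[0.5883 0.3449]] [[0.5875 0.3533]] [[0.5883 0.3523]]
[0.588, 0.347] [array([[109.3, 173. ]]), array([[104.7, 169.1]]), array([[335. , 134.1]]), array([[336.4, 124.1]])]
[0.587, 0.35] [array([[108.1, 173.3]]), array([[103.4, 169.5]]), array([[335.2, 133.6]]), array([[336.5, 123.5]])]
[0.585, 0.35] [array([[108. , 174.1]]), array([[103.4, 170.3]]), array([[334.6, 133.4]]), array([[335.9, 123.3]])]
t 14.35 stand mm 24.244017530066948 269.793810129009 z 172.40618305551865 toolx yaw 76.57629037051053 tilt [-0.0002 -0.0002] fX,fY,fz 0.14585391775094103 -0.5325120662860242 0.8180005484008127 w 0.0596467763854148
```

```bash
python3 -m crank '[0,0,0,0.0038,0.0355,0,70, 0,0,0,0.0037,0.0355,0,70, 0,0,0,0,0,-0.04,70, 0,0,0,0,0,-0.04,70, 0,0,0,0,0,-0.024,70, 0,0,0,0,0,0,70, 0,0,0,0,0,-0.01,70, 0,0,0,0,0,-0.01,70, 0,0,0,0,0,0,70, 0,0,0,0,0,0,70]'; python3 - <<'E'
from h import *
s=grab("side");cv2.imwrite("pics/g4.png",crop(s,285,60,90,100,6))
E
```

```text
time_s: 15.35
position: [0.5883, 0.3499, 0.0489]
tool_rot: [[0.231, 0.973, 0.001], [0.973, -0.231, 0.0], [0.0, 0.001, -1.0]]
ft_force: [-0.8, -0.6, -0.6]
grip_width: 0.06
```

View pics/g4.png

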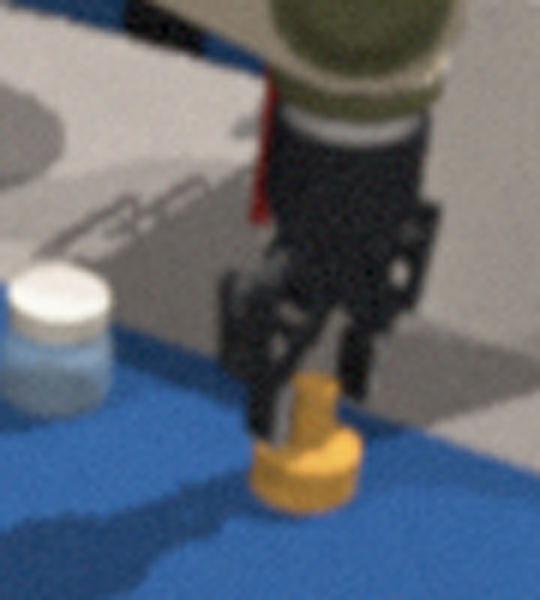

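The side crop shows the fingers straddling the knob, centred at crop x≈315. Closing.

```bash
python3 -m crank '[0,0,0,0,0,0,40, 0,0,0,0,0,0,30, 0,0,0,0,0,0,20, 0,0,0,0,0,0,10, 0,0,0,0,0,0,10, 0,0,0,0,0,0,10, 0,0,0,0,0,0,10]' 50; python3 -m crank '[0,0,0,0,0,0.01,10, 0,0,0,0,0,0.02,10, 0,0,0,0,0,0.03,10, 0,0,0,0,0,0,10, 0,0,0,0,0,0,10, 0,0,0,0,0,0,10]' 50; python3 - <<'E'
from h import *
s=grab("side");cv2.imwrite("pics/g5.png",crop(s,285,60,90,100,5))
E
```

```text
time_s: 16.1
position: [0.5882, 0.3497, 0.0487]
tool_rot: [[0.231, 0.973, 0.0], [0.973, -0.231, -0.0], [-0.0, 0.0, -1.0]]
ft_force: [-1.0, -2.1, 6.0]
grip_width: 0.0203
time_s: 16.7
position: [0.5872, 0.3496, 0.1062]
tool_rot: [[0.231, 0.973, -0.003], [0.973, -0.231, -0.001], [-0.002, -0.003, -1.0]]
ft_force: [-0.7, 0.3, -5.0]
grip_width: 0.0198
```

```bash
python3 -m crank '[0,0,0,0,0,0.02,10, 0,0,0,0,0,0.02,10, 0,0,0,-0.0035,-0.0117,0.005,10, 0,0,0,-0.0065,-0.0234,0,10, 0,0,0,-0.0065,-0.0234,0,10, 0,0,0,-0.0065,-0.0234,0,10, 0,0,0,-0.0065,-0.0234,0,10, 0,0,0,-0.0065,-0.0234,0,10, 0,0,0,-0.0065,-0.0234,0,10, 0,0,0,-0.0065,-0.0234,0,10, 0,0,0,-0.0065,-0.0234,0,10, 0,0,0,-0.0065,-0.0234,0,10, 0,0,0,-0.0065,-0.0234,0,10, 0,0,0,-0.0065,-0.0234,0,10, 0,0,0,-0.0065,-0.0234,0,10, 0,0,0,-0.0065,-0.0234,0,10, 0,0,0,-0.0032,-0.0117,0,10, 0,0,0,0,0,0,10, 0,0,0,0,0,0,10, 0,0,0,0,0,0,10]'; python3 st.py
```

```text
time_s: 18.75
position: [0.4969, 0.0229, 0.1531]
tool_rot: [[0.23, 0.973, -0.0], [0.973, -0.23, 0.0], [0.0, -0.0, -1.0]]
ft_force: [-0.5, -0.5, -3.3]
grip_width: 0.0198
t 18.75 stand mm 1.1132567855527864 2.5438061544596446 z 153.11660829201725 toolx yaw 76.7064543569164 tilt [-0.0002  0.0003] fX,fY,fz -0.3913695556811684 -0.586340899642805 -3.2972167720683387 w 0.019834187464457906
```

```bash
python3 -m crank '[0,0,0,-0.0006,-0.001,-0.01,10, 0,0,0,0,0,-0.02,10, 0,0,0,0,0,-0.013,10, 0,0,0,0,0,-0.003,10, 0,0,0,0,0,0,10, 0,0,0,0,0,0,10]'; python3 st.py; python3 - <<'E'
from h import *
s=grab("side");t=grab("top");cv2.imwrite("pics/g6.png",np.hstack([crop(s,200,100,100,110,5)]))
H=np.array([.496,.0219]);print([(proj(s,[[*H,z]])-[200,100])*5 for z in(.06,.084,.051)])
# disc left/right extents of brass in side image
hsv=cv2.cvtColor(s["frame"],cv2.COLOR_RGB2HSV);m=cv2.inRange(hsv,(10,120,90),(35,255,255))
for r in range(155,195,2):
  c=np.nonzero(m[r,215:290])[0]+215; print(r,c.min() if len(c) else 0,c.max() if len(c) else 0,len(c))
E
```

```text
time_s: 19.35
position: [0.4966, 0.0213, 0.1077]
tool_rot: [[0.23, 0.973, 0.001], [0.973, -0.23, -0.0], [0.0, 0.001, -1.0]]
ft_force: [-0.5, 0.6, -4.1]
grip_width: 0.0198
t 19.35 stand mm 1.2279618275716824 0.9477667381708665 z 107.71234724059981 toolx yaw 76.68240467595633 tilt [ 0.0009 -0.0002] fX,fY,fz -0.6558581677600699 0.47495305843271934 -4.077553350241391 w 0.01982194919664052
[array([[234.7841, 337.3431]]), array([[234.2736, 300.7781]]), array([[234.9722, 350.813 ]])]
155 247 261 10
157 247 270 17
159 235 273 26
161 231 275 34
163 229 277 31
165 223 280 31
167 219 283 29
169 218 287 26
171 241 289 18
173 273 289 3
175 219 219 1
177 219 273 4
179 219 273 6
181 219 223 5
183 219 255 4
185 0 0 0
187 0 0 0
189 0 0 0
191 0 0 0
193 0 0 0
```

View pics/g6.png

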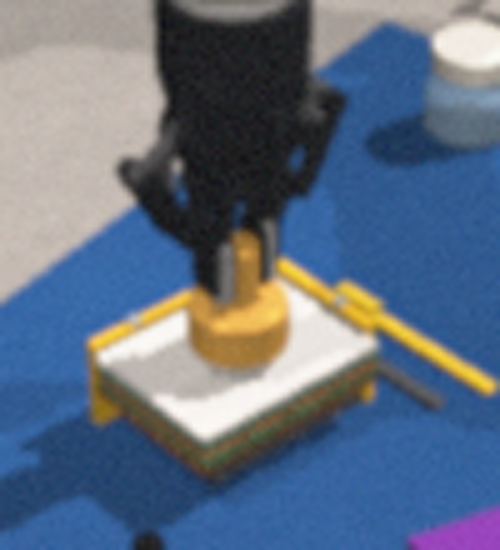

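The weight hangs upright over the stack at crop (239,305), within a few mm of centre. I shift -1.5 mm in x and lower it.

```bash
python3 -m crank '[0,0,0,-0.0015,0.0003,-0.003,10, 0,0,0,0,0,-0.003,10, 0,0,0,0,0,-0.001,10, 0,0,0,0,0,0,10, 0,0,0,0,0,0,10]' >/dev/null; python3 st.py; for i in 1; do python3 -m crank '[0,0,0,0,0,-0.001,10, 0,0,0,0,0,0,10]'>/dev/null; python3 st.py; python3 -m crank '[0,0,0,0,0,-0.001,10, 0,0,0,0,0,0,10]'>/dev/null; python3 st.py; done
```

```text
t 19.95 stand mm -0.5438490587771789 0.7011912418102361 z 100.34738181972351 toolx yaw 76.66061958444921 tilt [0. 0.] fX,fY,fz 0.5848488632842646 0.1541263417852369 -4.32586715939799 w 0.01964130693586431
t 20.15 stand mm -0.6114679867676895 0.7015169916578594 z 99.26073202916632 toolx yaw 76.66145241130516 tilt [-0.  0.] fX,fY,fz -0.5705921001390653 -0.10135112745916168 -3.943353321031993 w 0.019871986038084086
t 20.35 stand mm -0.6460931524343987 0.6884000914029188 z 98.22273381135419 toolx yaw 76.66214569742736 tilt [-0.0002  0.    ] fX,fY,fz 0.4157530468533405 0.5885215750555031 -4.252433441478365 w 0.019798239319876034
```

```bash
python3 -m crank '[0,0,0,0,0,-0.0005,10, 0,0,0,0,0,0,10]'>/dev/null; python3 st.py; python3 -m crank '[0,0,0,0,0,-0.0005,10, 0,0,0,0,0,0,10]'>/dev/null; python3 st.py;  python3 -m crank '[0,0,0,0,0,-0.0005,10, 0,0,0,0,0,0,10]'>/dev/null; python3 st.py
```

```text
t 20.55 stand mm -0.5721770065135052 0.7016636520581686 z 97.8417149087704 toolx yaw 76.66207103950586 tilt [ 0.0001 -0.    ] fX,fY,fz 0.09709321736624804 0.35370422045562316 -4.0476858019351605 w 0.019869552127913862
t 20.75 stand mm -0.48224853071208984 0.6297841859662703 z 97.70355557153987 toolx yaw 76.66277092512138 tilt [ 0.0005 -0.0003] fX,fY,fz -2.496586517442313 -1.008290538146573 2.0574286913686994 w 0.019870994729199957
t 20.95 stand mm -0.44510226230508204 0.6065242001201854 z 97.66079230168324 toolx yaw 76.66693757437923 tilt [ 0.001  -0.0004] fX,fY,fz -2.0237286612897503 -1.7108983381672846 7.903623200496463 w 0.0199868348566658
```

```bash
python3 -m crank '[0,0,0,0,0,0.0006,10, 0,0,0,0,0,0,10]'>/dev/null; python3 st.py; python3 -m crank '[0,0,0,0,0,0,27, 0,0,0,0,0,0,32, 0,0,0,0,0,0,40, 0,0,0,0,0,0,55, 0,0,0,0,0,0,60, 0,0,0,0,0,0,60, 0,0,0,0,0,0,60]' 20; python3 st.py
```

```text
t 21.15 stand mm -0.4792700393627413 0.6095504932699469 z 97.71343393945898 toolx yaw 76.65950783666685 tilt [ 0.0005 -0.0003] fX,fY,fz -2.4226143489467065 -0.9630034238193 3.643656662397488 w 0.020024192413689683
time_s: 21.85
position: [0.4948, 0.0215, 0.0974]
tool_rot: [[0.231, 0.973, 0.0], [0.973, -0.231, -0.0], [-0.0, 0.0, -1.0]]
ft_force: [-0.0, -0.6, -0.2]
grip_width: 0.051
t 21.85 stand mm -0.5871263811787771 0.7001274064986692 z 97.41439595394903 toolx yaw 76.66097701541374 tilt [ 0. -0.] fX,fY,fz 0.0913496573956739 -0.5834593832965221 -0.2463620327885529 w 0.05097930162586717
```

```bash
python3 -m crank '[0,0,0,0,0,0.01,60, 0,0,0,0,0,0.03,60, 0,0,0,0,0,0.04,60, 0,0,0,0,0,0.04,60, 0,0,0,0,0,0.04,60, 0,0,0,-0.01,0.04,0,60, 0,0,0,-0.01,0.04,0,60, 0,0,0,-0.01,0.04,0,60, 0,0,0,-0.01,0.04,0,60, 0,0,0,-0.01,0.04,0,60, 0,0,0,-0.01,0.04,0,60, 0,0,0,-0.01,0.04,0,60, 0,0,0,0,0,0,60, 0,0,0,0,0,0,60]'; python3 - <<'E'
from h import *
s=grab("side");t=grab("top");o=np.hstack([crop(s,210,135,85,80,4.7),crop(t,190,165,85,80,4.7)]);print(o.shape);cv2.imwrite("pics/g7.png",o)
for g,n in((s,"side0"),(t,"top0")):
  a=cv2.imread(f"pics/{n}.png")[:,:,::-1]; d=cv2.absdiff(a,g["frame"]).max(2); 
  for nm,p in dict(flux_a=(307,186),flux_b=(281,265),screw=(400,160),spool=(396,237),tw=(195,198),jar=(100,233)).items():
    if n=="top0": print(nm,d[p[1]-12:p[1]+12,p[0]-12:p[0]+12].mean())
E
```

```text
time_s: 23.25
position: [0.4244, 0.3019, 0.2579]
tool_rot: [[0.229, 0.973, 0.0], [0.973, -0.229, -0.0], [-0.0, 0.0, -1.0]]
ft_force: [0.5, 0.1, 0.1]
grip_width: 0.0513
(376, 800, 3)
flux_a 3.873263888888889
flux_b 4.524305555555555
screw 4.168402777777778
spool 5.430555555555555
tw 4.449652777777778
jar 102.265625
```

View pics/g7.png

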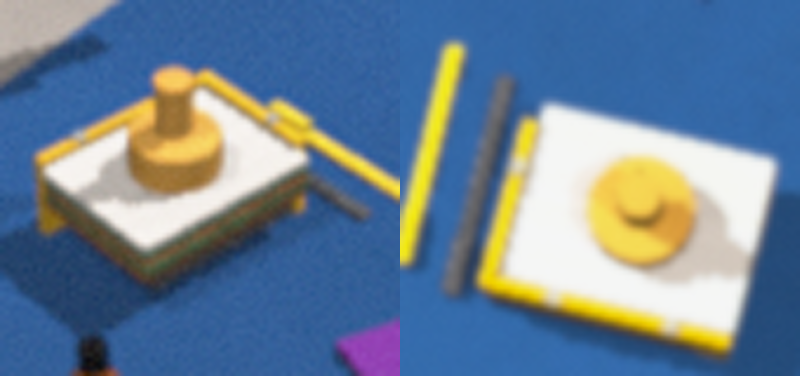

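The last view shows the weight upright, about 1.5 mm from the stack centre in the top crop (disc (641,210), plate centre ≈(638,222) before height correction). The layers are aligned and flush to both fences.

```bash
python3 -c "
from rig import *
print(close_job())"
```

```text
the job is handed in; nothing more can be done
None
```

I handed the job in at about 23 s of the 72 s allowed. The five plates sit square against both fences, and the brass weight stands upright in the middle of the stack.

**Squaring:** I pushed the stack with both fingertips reaching below the bottom plate. The order was +x, then -y, then a second +x tap. Each push ended in a clear force rise at the fence, about 12 N in x and 20 N in y. The second +x tap met the fence at the same position (56.5 mm from stand centre) with no sliding beforehand. I did not repeat the -y tap; a picture taken before the weight went on showed the layers aligned.

**Weight:** I gripped the knob, lowered the weight in 0.5 mm steps and released it. It pressed the stack with about 12 N for a moment before I eased off and let go.

**Last checks:**
- **Stack and weight:** the final side and top pictures show the layers aligned with no visible gap to either fence, and the weight about 1–2 mm from the centre.
- **Bystanders:** the flux bottles, yellow tweezers, screwdriver and spool are unchanged from the first picture. The jar could not be compared because the arm was in front of it, but nothing went near it. I did not compare the dark tweezers numerically; they look undisturbed in the final picture.
- **Disagreement:** the side camera and the arm's own position differed by about 3 mm on where the weight hung before lowering. I shifted it 1.5 mm as a compromise.

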